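# Lever up the heavy flap of the parts box

### The job

Push the lifting lever sideways round its post until its short end lies squarely under the middle of the tongue of the box's heavy steel flap, then press the pad at its long end all the way down so that the flap rises. Only push and press with the fingertips: do not touch the flap itself, and neither lift nor shift the tools, the tray and the tea glass lying around. Finish while still holding the lever pressed down with the fingers, the flap up and still, so that I can take the hinge pin out of the box.

Things in the scene. Friction and masses are not known exactly. Their poses are not given: they have to be found in the camera images.
- lifter: The fixed steel lifter on the table: a base plate, a swivel post (42 mm wide) and, behind the post, a grey open-topped steel box (140 mm deep, 180 wide, 68 high). Origin at table height on the axis of the post. Its x axis points from the post to the middle of the box (box front wall 90 mm from the post axis, hinge 231 mm), y to the left of that, z up. Its place and heading differ from run to run.
- post_axis (a point): Point on the post's vertical axis, 75 mm above the table, where the lever's cross pin lies: the lever both swings (swivel) and tips (lever_pitch) about this point.
- lever: Straight steel lever bar, 16 mm wide and 12 mm thick, lying across the post. Origin at the pivot (post_axis), x along the bar towards its short end (toe, 80 mm from the pivot), -x to its long end (bar end 185 mm from the pivot). At rest the bar slopes by 0.22 rad, long end up: the bar's middle is 101 mm above the table at 120 mm from the pivot on the long side. On the long end sits the press pad. It cannot be taken off the post.
- pad_top (a point): Centre of the top face of the press pad, a plate 45 mm along the bar, 36 mm across and 6 mm thick on the lever's long end, 172 mm from the pivot. At rest about 124 mm above the table, fully pressed about 53 mm.
- toe (a point): Upper edge of the end of the lever's short end, 80 mm from the pivot; about 63 mm above the table at rest, about 97 mm with the lever fully pressed.
- flap: The heavy flap closing the box: steel plate 142 mm deep, 184 wide, 8 thick, about 1.6 kg (differs by up to 35 %), lying flat with its underside 69 mm above the table; hinged along the far edge of the box. From the middle of its near edge a tongue 34 mm wide sticks out about 35 mm towards the post; it has no handle. Origin under the middle of the tongue, on its lower face, 69 mm from the post axis; x points to the hinge line, 162 mm on, z up when shut.
- tongue (a point): Middle of the upper face of the tongue on the flap, 77 mm above the table when shut, about 105 mm when the lever is fully down with its toe under it (it falls back by its weight when the lever is let go); 69 mm from the post's axis.
- swivel (a joint): Swing of the lever about the vertical post axis, rad. 0: the lever is in line with the lifter's x axis, its toe under the middle of the tongue. Counter-clockwise seen from above is positive. It starts at 0.65 to 1.0 (long end swung towards the lifter's -y side, toe beside the tongue), can turn from -0.5 to 1.1 and stays where it is left; it takes about 1.5 N at the long end to turn. There is no stop at 0.
- lever_pitch (a joint): Tipping of the lever, rad. 0: at rest, long end up (a light spring brings it back there whenever it is let go), 0.42: long end fully down, against its stop. The pad takes 1 to 3 N without the flap and about 5 to 9 N with it.
- parts_tray: Bystander, leave alone: round stainless magnetic tray with screws, 140 mm across, 26 high. Origin at the centre of its underside.
- screw_gauge: Bystander, leave alone: flat grey plastic screw gauge, 110 x 45 x 5 mm, lying on the table where the lever swings over it (too thin to hinder it). Origin at the centre of its underside.
- pliers: Bystander, leave alone: needle-nose pliers lying flat, about 175 mm long, 14 high. Origin on the table under the rivet, x towards the jaws.
- rasp: Bystander, leave alone: steel rasp with a wooden handle, 265 mm long, 24 high. Origin on the table under the middle of the handle, x towards the blade.
- door_hinge: Bystander, leave alone: steel door hinge without its pin, 76 x 74 mm, 10 high. Origin at the centre of its underside.
- tea_glass: Bystander, leave alone: small empty tulip-shaped tea glass, 52 mm across, 85 high. Origin at the centre of its foot.

How it is judged:
By the outcome, as a careful person would: the job done as asked, in the order asked, and still so for the second after the job is handed in, while the arm keeps its last pose, push and grip.
It also fails if it takes over 54 s, if anything falls off the work surface, if the arm or the gripper's body presses on something with over 40 N, if the wrist force passes 120 N, or if a joint passes its speed limit or range.

### The arm

A 6-joint arm with a two-finger parallel gripper is mounted at the origin on the work surface. World frame = base frame: x ahead of the robot, y to its left, z up, the work surface at z = 0. Lengths are in m, angles in rad, forces in N, time in s.
With the tool pointing down it reaches from about 0.25 to 0.8 m from the base axis. Payload 3.9 kg.
Tool frame: the origin (TCP) lies between the finger pads; the fingertips stand 22 mm ahead of it and the grasp point (between the pads) lies 3 mm ahead of it; z points along the fingers, y is the direction in which the jaws open and shut (so a half turn about z gives the same grasp; the last joint's range is limited). The gripper opens to 85 mm and grips with 20 to 120 N. Pads are 22 mm wide; open, the fingers measure 114 mm over their backs; the gripper's body (76 mm by 85 mm) begins 54 mm behind the grasp point. The pads swing forward as they close: fully open they stand 13 mm farther back than shut.
Start: joints at [1.232, 0.26, -0.138, 1.173, 0, 1.571], TCP at [0.174, 0.495, 0.253] pointing down, gripper open.
Joint ranges: [-2.78, 2.78], [-0.83, 1.72], [-1.28, 1.37], [-1.9, 2.12], [-1.57, 1.48], [-3.14, 3.14]. Speed limits (rad/s): [2.57, 2.57, 3.14, 3.14, 3.14, 3.14].

### API

Orientations are given as a 3x3 rotation matrix whose columns are the frame's x, y, z axes.
In Python, from cell import sense, capture, calibration, robot gives the robot as it stands.
- The arm moves only by the tool arm_command, never from a script. Its argument "moves" is a list of rows, each a list of 4 numbers: the shift along the tool's x, y, z in mm, then the turn about the tool's z in degrees. A call has 1 to 5 rows; each row is the pose to reach, as a shift and turn from the pose commanded when the call began, along the tool's axes at that moment; what a row does not reach only later rows make up. A row lasts 1/8 s, in which the tool goes at most 62.5 mm and 10.7 degrees, less where a joint would pass 70% of its speed; a pose out of reach is approached as far as the arm can. A call with a gripper value outside its range is refused whole. "grip" is the closure, from -1 (fully open) to 1 (shut), so that 0 is half open, set as the call begins (left out, the last holds). The fingers move at their own pace and stop on an object; "newtons" is the grip in N (left out, the last holds). Time passes only in rows, so rows that repeat a pose let the fingers close. It gives the time, the measured TCP pose, the force and the opening at its end, in the units of the state.
- sense(): the state, without advancing time (a new reading comes with each control period).
- capture(name): name is "scene" or "top"; returns the picture (384x512x3 uint8, blue, green, red); there is no depth.
- calibration(name): a dict with "intrinsics" (3x3 intrinsics, pixels), "world_to_cam" (4x4, takes a point from world to camera coordinates). Camera axes: x right, y down, z forward; pixel columns grow to the right and rows downward; lengths in m; the calibration is good to about 2 mm. A picture is of the moment at which its call begins. calibration takes no time and is no camera call.
- robot.close_job(): hands the job in, once; it reports no verdict.
The state is a dict: "t": time; "joint_positions": joint angles; "qvel": joint speeds; "joint_torque": joint torques, N m; "position": TCP position; "orientation": TCP orientation; "ft_force": force on the tool from outside, world axes, zero at the start; "moment": the same for the moment, N m; "opening": opening from 0.0 (shut) to 1.0 (fully open).
Only numpy, scipy, OpenCV 4.12 (cv2) and the standard library are available. Lean on these libraries where they do the work, as an engineer would, in place of code of your own. Each camera call takes 0.05 s, during which the arm holds its last target. There are 200 camera calls.

## Working session

There is one attempt and no reset: what is moved stays moved. The work goes in short steps, Python scripts to look and compute and a tool call to move; the robot and the scene stay as the last step left them, time stands still between calls to the robot, and variables do not carry over. Pictures are saved under pics/ and viewed, about 8 in all and at most 12, crops included, and the job is handed in when it is done.

Besides the shell and the picture viewer there is one more tool, called after ">>>" in YAML: its name, and indented under it one key for each argument. arm_command: Moves the arm, as the interface text tells. Its arguments: {"type":"object","properties":{"moves":{"type":"array","items":{"type":"array","items":{"type":"number"}}},"grip":{"type":"number"},"newtons":{"type":"number"}},"required":["moves"]}

```bash
mkdir -p pics; python3 - <<'E'
from cell import sense,capture,calibration
import cv2,numpy as np
s=sense();print(s['t'],s['position'],s['orientation'],s['opening'])
for n in('top','scene'):
    cv2.imwrite(f'pics/{n}0.png',cv2.resize(capture(n),(800,600),interpolation=cv2.INTER_CUBIC))
    c=calibration(n);print(n,c['intrinsics'],c['world_to_cam'])
E
```

```text
0.0 [0.17427513 0.49455567 0.25246101] [[-9.43158090e-01  3.32343814e-01 -6.37881443e-04]
 [ 3.32344426e-01  9.43156295e-01 -1.84008200e-03]
 [-9.91797160e-06 -1.94748457e-03 -9.99998104e-01]] 1.0001005563254992
top [[394.85980651   0.         252.0960946 ]
 [  0.         394.85980651 196.12136885]
 [  0.           0.           1.        ]] [[-0.02112932 -0.99974632 -0.00780094  0.06015074]
 [-0.99592659  0.02173142 -0.08750983  0.60651945]
 [ 0.08765716  0.00592014 -0.99613311  0.90400135]
 [ 0.          0.          0.          1.        ]]
scene [[358.66077843   0.         253.60208578]
 [  0.         358.66077843 187.66908591]
 [  0.           0.           1.        ]] [[-0.40785333  0.91304427 -0.00241186  0.22368549]
 [ 0.77564659  0.34508231 -0.52847948 -0.40714556]
 [-0.48169288 -0.21741287 -0.84894265  1.12888004]
 [ 0.          0.          0.          1.        ]]
```

View pics/top0.png

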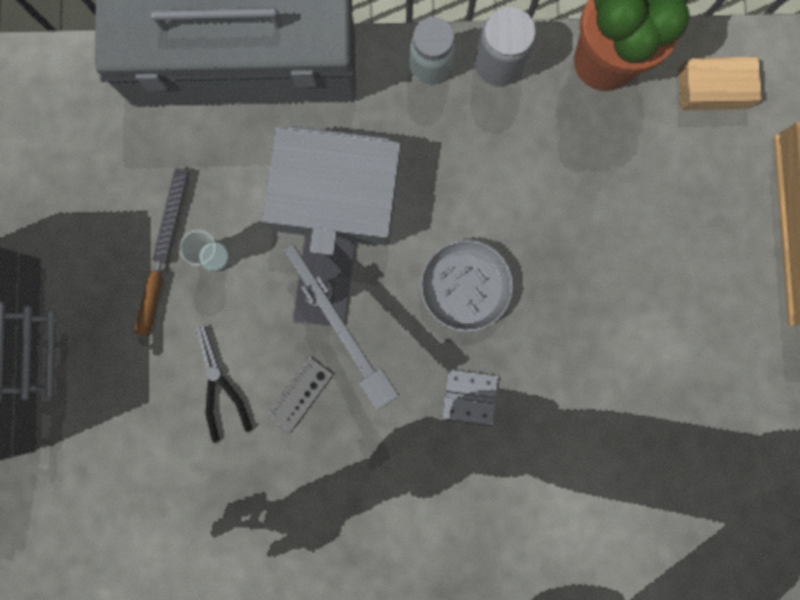

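View pics/scene0.png

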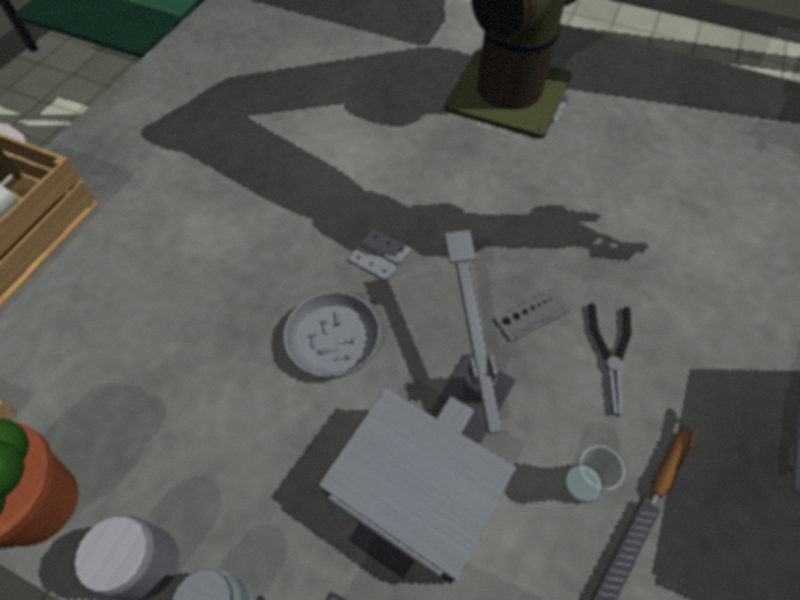

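The top view shows the flap corners at about (275,127), (400,142), (388,238) and (263,222), the tongue at (323,242), the pad at (379,389) and the toe at (291,250). In the scene view the pad is at (460,246) and the toe at (494,428).

```bash
cat >h.py <<'E'
import numpy as np
from cell import calibration
def ray(n,px,z):
    c=calibration(n);T=c['world_to_cam'];R=T[:3,:3];o=-R.T@T[:3,3]
    p=(np.array(px)+.5)/1.5625-.5
    d=R.T@np.linalg.solve(c['intrinsics'],[*p,1]);return o+d*(z-o[2])/d[2]
def proj(n,P):
    c=calibration(n);q=c['world_to_cam']@[*P,1];q=c['intrinsics']@q[:3];return (q[:2]/q[2]+.5)*1.5625-.5
def wrap(a):return (a+np.pi)%(2*np.pi)-np.pi
E
python3 - <<'E'
from h import *
np.set_printoptions(precision=4,suppress=True)
C=[ray('top',p,.077) for p in[(275,127),(400,142),(388,238),(263,222)]]
fx=(C[0]+C[1]-C[2]-C[3])[:2];fx2=(C[0]-C[1]+C[3]-C[2])[:2]
print('heading',np.arctan2(fx[1],fx[0]),np.arctan2(-fx2[0],fx2[1]), 'size',np.linalg.norm(fx)/2,np.linalg.norm(fx2)/2)
h=np.arctan2(-fx2[0],fx2[1]);u=np.array([np.cos(h),np.sin(h)])
cen=np.mean(C,0)[:2]
print('cen',cen,'post from flap',cen-u*(.231-.071),cen-u*.161)
print('tongue',ray('top',(323,242),.077),'tongue from flap', cen-u*.092)
pad=ray('top',(379,389),.124);toe=ray('top',(291,250),.063)
pad2=ray('scene',(460,246),.124);toe2=ray('scene',(494,428),.063)
print(pad,pad2,toe,toe2)
for a,b in((pad,toe),(pad2,toe2)):
  d=(b-a)[:2];L=np.linalg.norm(d);print('L',L,'post',a[:2]+d*172/252,'ang',np.arctan2(d[1],d[0]))
for n,p in(('gauge',(302,395)),('hinge',(471,398)),('tray',(467,285))):print(n,ray('top',p,.01))
E
```

```text
heading -0.13484181718060612 -0.1491660574602428 size 0.14279675096280656 0.18361942110028187
cen [0.7874 0.1342] post from flap [0.6292 0.158 ] [0.6282 0.1581]
tongue [0.6991 0.1474 0.077 ] tongue from flap [0.6964 0.1479]
[0.4893 0.0691 0.124 ] [0.4935 0.0713 0.124 ] [0.6911 0.1961 0.063 ] [0.6952 0.1986 0.063 ]
L 0.2384270893973595 post [0.627  0.1558] ang 0.5616816624024781
L 0.23855896635777285 post [0.6312 0.1582] ang 0.5626213258659393
gauge [0.4776 0.19   0.01  ]
hinge [ 0.4678 -0.0662  0.01  ]
tray [ 0.6403 -0.0656  0.01  ]
```

```bash
cat >>h.py <<'E'
from cell import sense
H=-.142; POST=np.array([.6285,.1575])
def target(s,w,r,z,yoff=0.):
    "TCP place r out on long side, w to the far (-push) side of the lever at swivel s; tool y along push"
    a=H+s; u=np.array([np.cos(a),np.sin(a)]); m=np.array([-u[1],u[0]])  # +m side; long end moves toward +m
    p=POST-r*u-w*m
    return np.array([*p,z]),np.arctan2(m[1],m[0])+yoff
def rows(ts):
    st=sense();R=st['orientation'];p=st['position'];y0=np.arctan2(R[1,1],R[0,1])
    print('t',round(st['t'],2),'pos',p.round(4),'F',st['ft_force'].round(1),'open',round(st['opening'],2))
    for P,y in ts:
        print((R.T@(P-p)*1000).round(1),round(-np.degrees(wrap(y-y0)),1))
E
python3 -c "
from h import *
rows([target(.704,.050,.165,.25),target(.704,.050,.165,.122)])"
```

```text
t 0.1 pos [0.1743 0.4946 0.2525] F [ 0.2  0.3 -0.2] open 1.0
[-477.2 -327.4    3.1] -51.6
[-477.2 -327.1  131.1] -51.6
```

>>> arm_command:
  moves:
    - [-48, -33, 0, -5]
    - [-96, -66, 0, -10]
    - [-144, -98, 0, -15]
    - [-192, -131, 0, -20]
    - [-240, -164, 0, -26]
  grip: 1
  newtons: 60

```text
t: 0.72
position: [0.347, 0.259, 0.2531]
orientation: [[-0.993, -0.118, -0.0], [-0.118, 0.993, -0.0], [0.0, -0.0, -1.0]]
ft_force: [1.4, 0.5, 0.2]
opening: 0.0
```

```bash
python3 -c "
from h import *
rows([target(.704,.050,.165,.25),target(.704,.050,.165,.122)])"
```

```text
t 0.72 pos [0.347  0.259  0.2531] F [1.4 0.5 0.2] open 0.0
[-139.9 -250.1    3.1] -25.4
[-139.9 -250.1  131.1] -25.4
```

>>> arm_command:
  moves:
    - [-28, -50, 0, -5]
    - [-56, -100, 0, -10]
    - [-84, -150, 0, -15]
    - [-112, -200, 0, -20]
    - [-140, -250, 0, -25]

```text
t: 1.35
position: [0.5147, 0.0267, 0.253]
orientation: [[-0.85, -0.526, -0.0], [-0.526, 0.85, 0.0], [0.0, 0.0, -1.0]]
ft_force: [0.2, 1.0, 0.8]
opening: -0.001
```

>>> arm_command:
  moves:
    - [0, 0, 40, 0]
    - [0, 0, 80, 0]
    - [0, 0, 120, 0]
    - [0, 0, 131, 0]
    - [0, 0, 131, 0]

```text
t: 1.98
position: [0.5137, 0.0285, 0.1221]
orientation: [[-0.852, -0.524, -0.001], [-0.524, 0.852, -0.0], [0.001, 0.001, -1.0]]
ft_force: [0.2, -1.0, -0.2]
opening: -0.003
```

```bash
python3 - <<'E'
from h import *
import cv2
from cell import capture
rows([target(s,.033,.165,.122) for s in np.linspace(.704,0,8)])
cv2.imwrite('pics/top1.png',cv2.resize(capture('top')[120:300,120:360],(800,600),interpolation=cv2.INTER_CUBIC))
E
```

```text
t 1.98 pos [0.5137 0.0285 0.1221] F [ 0.2 -1.  -0.2] open -0.0
[-0.7 15.   0.1] -0.6
[ 1.9 31.7  0.1] 5.2
[ 2.9 48.6  0.2] 10.9
[ 2.2 65.5  0.2] 16.7
[-0.3 82.3  0.2] 22.4
[-4.4 98.7  0.2] 28.2
[-10.1 114.6   0.2] 34.0
[-17.4 129.9   0.2] 39.7
```

View pics/top1.png

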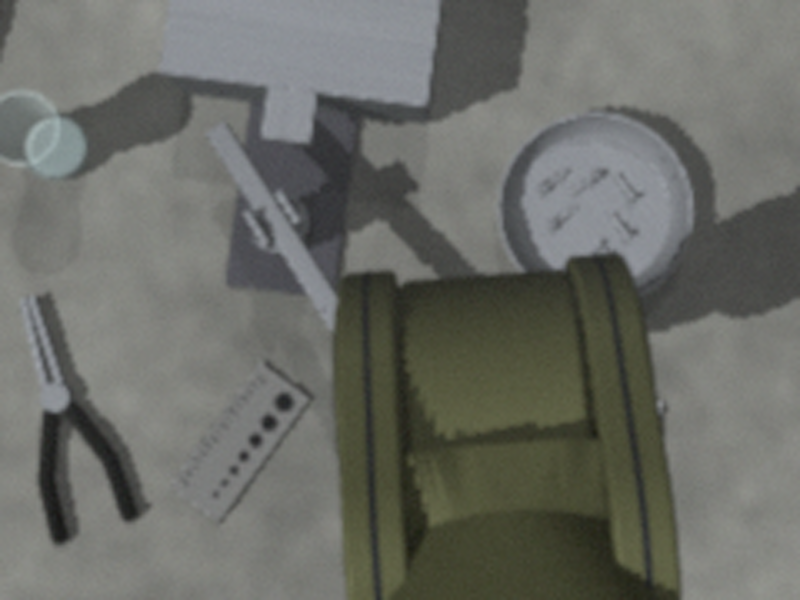

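The arm hides the pad, but the toe (220,130), post (272,222) and tongue (290,112) stay visible in the crop. I'll push along the arc and stop short of the end.

>>> arm_command:
  moves:
    - [0, 8, 0, 0]
    - [0, 15, 0, 0]
    - [1, 23, 0, 2]
    - [2, 31, 0, 5]
    - [2, 40, 0, 8]

```text
t: 2.65
position: [0.4915, 0.0616, 0.1232]
orientation: [[-0.917, -0.399, 0.002], [-0.399, 0.917, -0.001], [-0.001, -0.001, -1.0]]
ft_force: [0.4, -2.1, -0.2]
opening: 0.0
```

```bash
python3 - <<'E'
from h import *
rows([target(s,.033,.165,.122) for s in np.arange(.4,-.01,-.1)])
E
```

```text
t 2.65 pos [0.4915 0.0616 0.1232] F [ 0.4 -2.1 -0.2] open 0.0
[ 4.2 25.7  1.2] 8.7
[ 4.1 42.5  1.2] 14.4
[ 2.4 59.2  1.1] 20.2
[-1.1 75.7  1.1] 25.9
[-6.1 91.7  1.1] 31.6
```

>>> arm_command:
  moves:
    - [2, 9, 0, 3]
    - [4, 18, 0, 6]
    - [4, 26, 0, 9]
    - [4, 34, 0, 12]
    - [4, 42, 0, 14]

```text
t: 3.28
position: [0.4712, 0.0988, 0.1232]
orientation: [[-0.986, -0.166, 0.002], [-0.166, 0.986, -0.001], [-0.002, -0.001, -1.0]]
ft_force: [0.6, -1.2, -0.8]
opening: 0.001
```

```bash
cat >v.py <<'E'
from h import *
import cv2,sys
from cell import capture
rows([target(s,.033,.165,.122) for s in (.2,.1,0.)])
x0,y0,w,h=map(int,sys.argv[3:7])
cv2.imwrite(f'pics/{sys.argv[2]}.png',cv2.resize(capture(sys.argv[1])[y0:y0+h,x0:x0+w],(800,600),interpolation=cv2.INTER_CUBIC))
E
python3 v.py top top2 150 120 120 90
```

```text
t 3.27 pos [0.4712 0.0988 0.1232] F [ 0.6 -1.2 -0.8] open 0.0
[ 2.8 16.9  1.2] 6.2
[ 3.5 33.7  1.2] 11.9
[ 2.4 50.5  1.2] 17.7
```

View pics/top2.png

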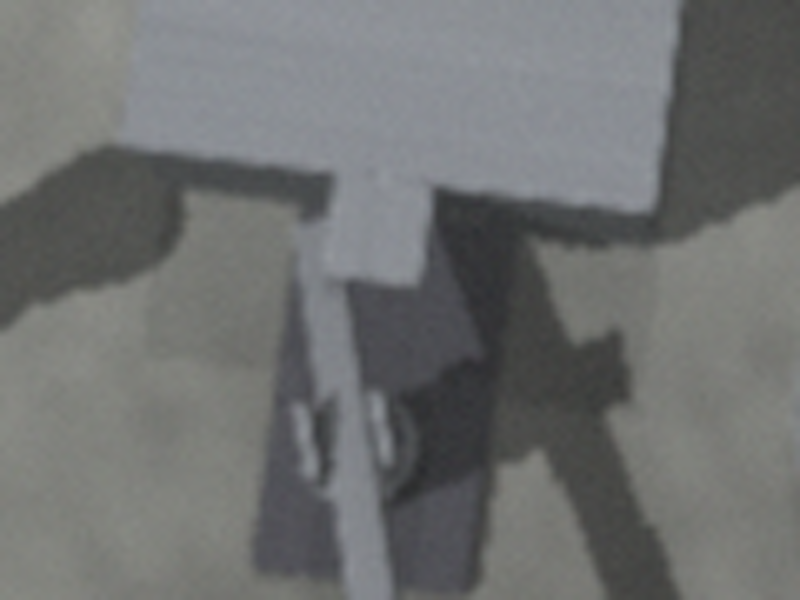

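```bash
cat >>h.py <<'E'
def cropx(s,rows_,x0,y0,k,lat=0,tilt=.22):
    "crop column of lever top line (lateral offset lat) at given crop rows"
    a=H+s;out=[]
    u=np.array([np.cos(a),np.sin(a)]);m=np.array([-u[1],u[0]])
    L=np.linspace(-.18,.08,60)
    pts=[]
    for l in L:
        z=.075+.006-l*np.tan(tilt)
        q=(proj('top',[*(POST+l*np.cos(tilt)*u+lat*m),z])+.5)/1.5625-.5
        pts.append((q-[x0,y0]+.5)*k-.5)
    pts=np.array(pts)[::-1]
    return np.interp(rows_,pts[:,1],pts[:,0])
E
python3 - <<'E'
from h import *
print('measured mid: 315(225) 347(400) 370(590)')
for s in(.2,.25,.3,.35):print(s,cropx(s,[225,400,590],150,120,20/3).round(0))
# lifter axis at tongue: rows of tongue centre
for d in(.055,.069,.085):
    P=[*(POST+d*np.array([np.cos(H),np.sin(H)])),.077];q=(proj('top',P)+.5)/1.5625-.5;print(d,((q-[150,120]+.5)*20/3-.5).round(0))
E
```

```text
measured mid: 315(225) 347(400) 370(590)
0.2 [342. 349. 356.]
0.25 [331. 347. 364.]
0.3 [320. 345. 372.]
0.35 [308. 342. 380.]
0.055 [374. 282.]
0.069 [379. 241.]
0.085 [385. 195.]
```

>>> arm_command:
  moves:
    - [1, 9, 0, 3]
    - [2, 18, 0, 6]
    - [3, 27, 0, 9]
    - [3, 36, 0, 13]
    - [3, 44, 0, 16]

```text
t: 3.95
position: [0.461, 0.1415, 0.123]
orientation: [[-0.994, 0.113, 0.002], [0.113, 0.994, -0.001], [-0.002, -0.0, -1.0]]
ft_force: [0.2, -0.9, -0.1]
opening: 0.002
```

>>> arm_command:
  moves:
    - [0, 1, 0, 1]
    - [0, 1, 0, 1]

```text
t: 4.2
position: [0.4608, 0.1423, 0.1226]
orientation: [[-0.992, 0.128, 0.0], [0.128, 0.992, 0.0], [-0.0, 0.0, -1.0]]
ft_force: [0.2, 1.3, 0.3]
opening: 0.001
```

```bash
python3 v.py top top3 150 120 120 90
```

```text
t 4.2 pos [0.4608 0.1423 0.1226] F [0.2 1.3 0.3] open 0.0
[ -8.4 -26.5   0.6] -10.7
[ -2.8 -10.6   0.6] -4.9
[1.  5.8 0.6] 0.8
```

View pics/top3.png

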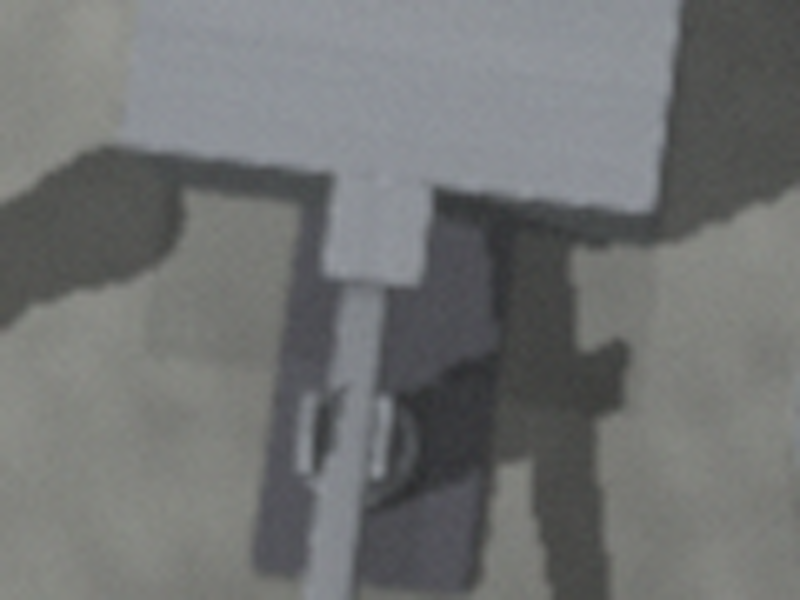

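```bash
python3 - <<'E'
from h import *
print('meas 361(295) 328(590)')
for s in(-.04,0,.04,.08):print(s,cropx(s,[295,400,590],150,120,20/3).round(0))
E
```

```text
meas 361(295) 328(590)
-0.04 [381. 359. 319.]
0 [375. 357. 325.]
0.04 [369. 356. 332.]
0.08 [363. 354. 338.]
```

```bash
python3 - <<'E'
from h import *
def cp(p,z): return ray('top',((np.array([150,120])+(np.array(p)+.5)*.15-.5)+.5)*1.5625-.5,z)[:2]
a,b=cp((118,147),.077),cp((657,214),.077)
d=a-b;h=np.arctan2(-d[0],d[1]);print('near edge',np.linalg.norm(d),'H',h)
u=np.array([np.cos(h),np.sin(h)]);print('post',(a+b)/2-.089*u)
t=[cp(p,.077) for p in((323,278),(418,287),(434,190),(333,180))]
tm=(t[0]+t[1])/2;tj=(t[2]+t[3])/2;print('tongue tip',tm,'joint',tj,'w',np.linalg.norm(t[0]-t[1]))
l1=cp((361,295),.069);l2=cp((328,590),.081)
for it in range(5):
    z=lambda p:.081-np.dot(p-POST,u)*np.tan(.22)
    l1=cp((361,295),z(l1));l2=cp((328,590),z(l2))
v=l1-l2;print('lever',l1,l2,'ang',np.arctan2(v[1],v[0]))
for o in(POST,(a+b)/2-.089*u):
    m=np.array([-u[1],u[0]]);print('lat of l1,l2,tongue tip,joint rel axis mm',[round(1000*np.dot(q-o,m),1) for q in(l1,l2,tm,tj)],[round(1000*np.dot(q-o,u),1) for q in(l1,l2,tm,tj)])
E
```

```text
near edge 0.18432516688483466 H -0.1480264552091933
post [0.62948412 0.15791522]
tongue tip [0.68268944 0.15074936] joint [0.71597011 0.14598943] w 0.03226186095033516
lever [0.67978798 0.15494805] [0.57820984 0.16388442] ang -0.0877493553815964
lat of l1,l2,tongue tip,joint rel axis mm [np.float64(5.0), np.float64(-1.1), np.float64(1.3), np.float64(1.5)] [np.float64(51.1), np.float64(-50.7), np.float64(54.6), np.float64(88.2)]
lat of l1,l2,tongue tip,joint rel axis mm [np.float64(4.5), np.float64(-1.7), np.float64(0.8), np.float64(1.0)] [np.float64(50.2), np.float64(-51.6), np.float64(53.7), np.float64(87.3)]
```

```bash
sed -i 's/^H=.*/H=-.147; POST=np.array([.629,.1592])/' h.py; python3 -c "
from h import *
rows([target(s,.033,.165,.122) for s in(.05,.02,0)])"
```

```text
t 4.25 pos [0.4608 0.1423 0.1225] F [ 0.   0.6 -0.1] open -0.0
[-0.8  0.2  0.5] -1.8
[0.3 5.1 0.5] -0.1
[0.9 8.4 0.5] 1.1
```

>>> arm_command:
  moves:
    - [0, 3, 0, 0]
    - [0, 5, 0, 0]
    - [1, 7, 0, 1]
    - [1, 9, 0, 1]
    - [1, 9, 0, 1]

```text
t: 4.88
position: [0.461, 0.1515, 0.1223]
orientation: [[-0.989, 0.146, -0.0], [0.146, 0.989, 0.0], [0.0, 0.0, -1.0]]
ft_force: [-0.1, -0.6, -0.8]
opening: 0.003
```

```bash
python3 v.py top top4 150 120 120 90
```

```text
t 4.88 pos [0.461  0.1515 0.1223] F [-0.1 -0.6 -0.8] open 0.0
[ -9.9 -32.9   0.2] -11.4
[ -4.2 -17.1   0.3] -5.7
[-0.  -0.8  0.3] 0.0
```

View pics/top4.png

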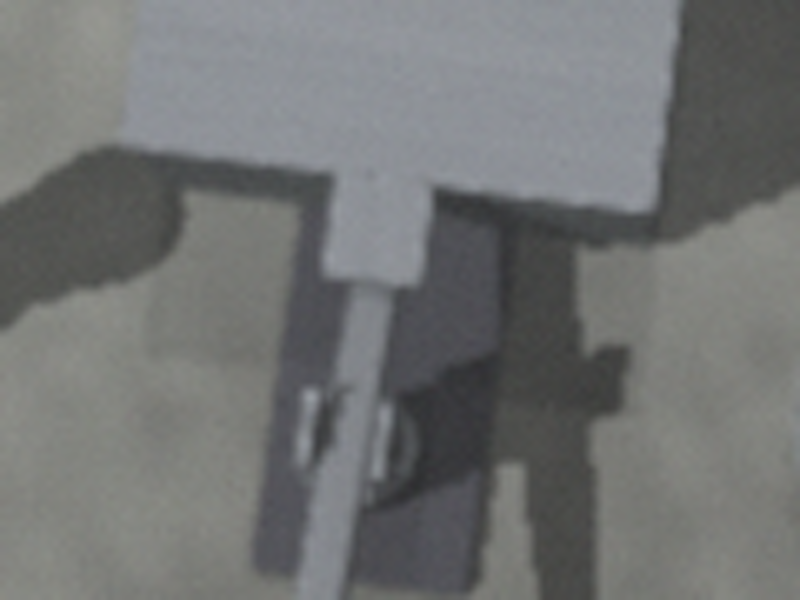

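Lever mid is now at about column 370 (row 295) and 323 (row 590), so swivel ≈ 0.01 and the toe sits under the middle of the tongue. Next I'll back off, rise and go over the pad.

>>> arm_command:
  moves:
    - [0, -10, 0, 0]
    - [0, -15, -10, 0]
    - [0, -15, -40, 0]
    - [0, 15, -40, 0]
    - [0, 33, -40, 0]

```text
t: 5.55
position: [0.4666, 0.1846, 0.1634]
orientation: [[-0.989, 0.147, 0.002], [0.147, 0.989, 0.001], [-0.002, 0.001, -1.0]]
ft_force: [0.0, -0.4, -1.5]
opening: 0.0
```

```bash
python3 -c "
from h import *
rows([target(.01,0,.166,.146),target(.01,0,.172,.11),target(.01,0,.172,.075)])"
```

```text
t 5.55 pos [0.4666 0.1846 0.1634] F [ 0.  -0.4 -1.5] open 0.0
[ 1.6 -3.  17.4] -0.6
[ 7.7 -3.1 53.4] -0.6
[ 7.8 -3.2 88.4] -0.6
```

>>> arm_command:
  moves:
    - [1, -2, 0, 0]
    - [1, -2, 8, 0]
    - [1, -2, 14, 0]
    - [1, -2, 18, 0]
    - [1, -2, 22, 0]

```text
t: 6.18
position: [0.464, 0.1817, 0.1401]
orientation: [[-0.989, 0.147, -0.001], [0.147, 0.989, -0.0], [0.001, -0.0, -1.0]]
ft_force: [-2.7, 0.3, 4.5]
opening: -0.0
```

>>> arm_command:
  moves:
    - [1, 0, 5, 0]
    - [2, 0, 10, 0]
    - [3, 0, 15, 0]
    - [4, 0, 20, 0]
    - [4, 0, 20, 0]

```text
t: 6.8
position: [0.4607, 0.1826, 0.12]
orientation: [[-0.989, 0.146, 0.0], [0.146, 0.989, -0.0], [-0.0, -0.0, -1.0]]
ft_force: [-0.8, -2.2, 5.0]
opening: 0.002
```

```bash
python3 -c "
from h import *
rows([target(.01,0,.172,.11),target(.01,0,.171,.075)])"
```

```text
t 6.8 pos [0.4607 0.1826 0.12  ] F [-0.8 -2.2  5. ] open 0.0
[ 2.1 -0.2 10. ] -0.6
[ 1.1 -0.2 45. ] -0.6
```

>>> arm_command:
  moves:
    - [1, 0, 6, 0]
    - [2, 0, 12, 0]
    - [2, 0, 18, 0]
    - [2, 0, 24, 0]
    - [2, 0, 30, 0]

```text
t: 7.42
position: [0.4596, 0.1833, 0.0909]
orientation: [[-0.989, 0.146, 0.002], [0.146, 0.989, 0.001], [-0.002, 0.001, -1.0]]
ft_force: [-1.1, -1.3, 7.3]
opening: 0.001
```

>>> arm_command:
  moves:
    - [0, 0, 4, 0]
    - [0, 0, 8, 0]
    - [0, 0, 12, 0]
    - [0, 0, 15, 0]
    - [0, 0, 15, 0]

```text
t: 8.05
position: [0.4605, 0.1834, 0.0762]
orientation: [[-0.989, 0.147, 0.004], [0.147, 0.989, 0.001], [-0.004, 0.001, -1.0]]
ft_force: [-0.8, -0.7, 6.6]
opening: 0.001
```

```bash
python3 v.py top top5 150 110 120 90; python3 v.py scene sc5 200 130 200 150 | head -1
```

```text
t 8.05 pos [0.4605 0.1834 0.0762] F [-0.8 -0.7  6.6] open 0.0
[-15.2 -64.4 -45.9] -11.5
[ -9.5 -48.5 -45.9] -5.7
[ -5.4 -32.2 -45.9] -0.0
t 8.1 pos [0.4605 0.1834 0.0762] F [-0.7 -1.5  7.7] open -0.0
```

View pics/sc5.png

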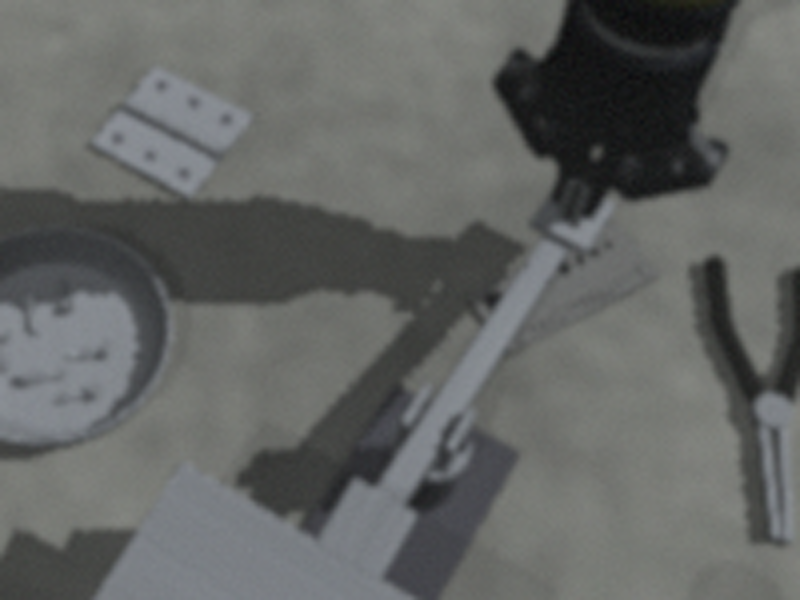

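View pics/top5.png

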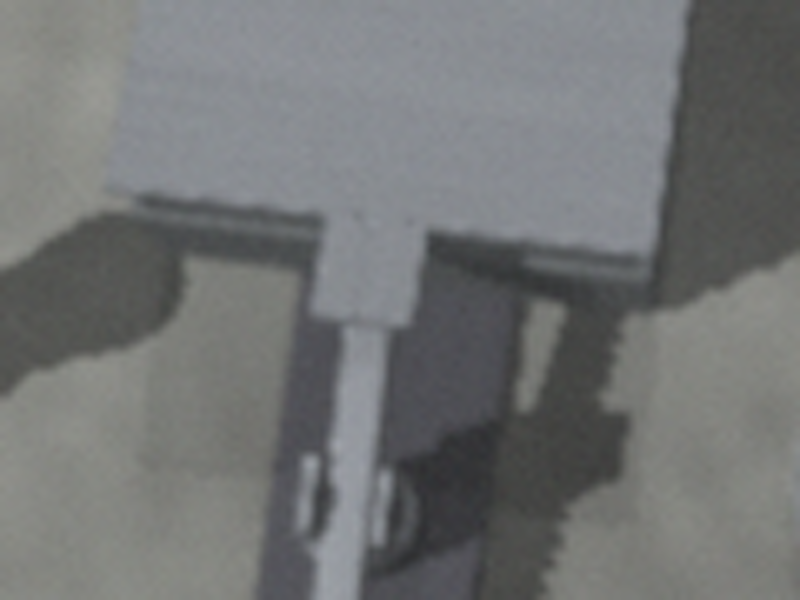

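The flap's near edge has lifted clear of the box wall. In the top crop the lever (column 367) meets the tongue's middle (column 362, 320 rows down). The force is still about 7 N, so the lever isn't at its stop yet; I'll press on to it.

>>> arm_command:
  moves:
    - [0, 0, 2, 0]
    - [0, 0, 3, 0]
    - [0, 0, 4, 0]
    - [0, 0, 4, 0]

```text
t: 8.65
position: [0.4609, 0.1839, 0.0739]
orientation: [[-0.989, 0.146, 0.005], [0.146, 0.989, 0.002], [-0.005, 0.003, -1.0]]
ft_force: [-4.3, -0.9, 19.7]
opening: -0.003
```

The force has jumped to 20 N with z stalled, so the lever is at its stop. I'll hold and check that it stays still.

>>> arm_command:
  moves:
    - [0, 0, 0, 0]
    - [0, 0, 0, 0]
    - [0, 0, 0, 0]
    - [0, 0, 0, 0]
    - [0, 0, 0, 0]

```text
t: 9.28
position: [0.4609, 0.1839, 0.0739]
orientation: [[-0.989, 0.146, 0.005], [0.146, 0.989, 0.002], [-0.005, 0.003, -1.0]]
ft_force: [-4.2, -2.6, 18.7]
opening: -0.0
```

```bash
python3 v.py top top6 120 80 240 180|head -1
```

```text
t 9.28 pos [0.4609 0.1839 0.0739] F [-4.2 -2.6 18.7] open -0.0
```

View pics/top6.png

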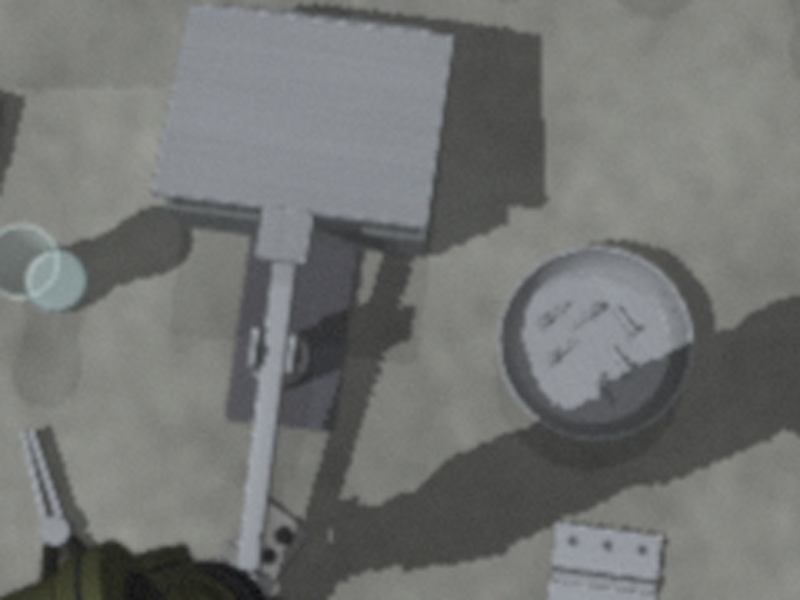

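The lever (282,265) meets the middle of the raised tongue (edges at columns 257 and 307). The tray, glass and hinge are where they were, so I'm handing in.

```bash
python3 -c "
from cell import robot,sense
print(robot.close_job());print(sense()['position'],sense()['ft_force'])"
```

```text
the job is handed in; nothing more can be done
None
the job is handed in; nothing more can be done
```

The flap is up, and the closed fingertips are still holding the lever's pad down against its stop. I handed the job in at about 9.3 s of the 54 s allowed.

- **Swing:** I pushed the lever round from about 0.70 rad to about 0.01 rad. The toe is within roughly 1 mm of the middle of the tongue, and the last picture shows the bar meeting the tongue's centre.
- **Press:** The force on the fingers was about 7 N on the way down, then jumped to 19–20 N as the lever met its stop. The tool stayed still over the last 0.6 s, with the fingertips about 52 mm above the table against the expected 53 mm.
- **Flap:** The pictures show its near edge raised above the box wall.
- **Things lying around:** The tray, glass and hinge showed no shift in the last picture, and the pliers and screw gauge, as far as they are in view, looked unmoved. The rasp was out of that view, but the arm never worked near it.

The swivel estimates for the next-to-last position differed slightly (0.04 to 0.06 rad from the image, 0.035 to 0.05 rad from the finger position). I re-fitted the lifter's place and heading from the flap edge before the final push. I could not read the state again after handing in.

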